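# Latch the power case

## Robot

A 7-joint arm with a two-finger parallel gripper is mounted at the origin on a cart in front of the work surface, level with it; the furniture and walls round the work are solid. World frame = base frame: x ahead of the robot, y to its left, z up, the work surface at z = 0. Lengths are in mm, angles in degrees, forces in N, time in s.
With the tool pointing down it reaches from about 350 to 900 mm from the base axis. Payload 7.2 kg.
Tool frame: the origin (TCP) lies midway between the tips of the shut fingers; the grasp point (between the pads) lies 19 mm behind it; x points along the fingers, z is the direction in which the jaws open and shut, and the axes are right-handed (so a half turn about x gives the same grasp; the last joint's range is limited). The gripper opens to 85 mm and grips with 20 to 120 N. Pads are 22 mm wide; open, the fingers measure 114 mm over their backs; the gripper's body (76 mm by 85 mm) begins 54 mm behind the grasp point. The pads swing forward as they close: fully open they stand 13 mm farther back than shut.
Start: joints at [-68.308, 23.554, -0.728, 91.456, 0.321, 64.991, -4.71], TCP at [270.06, 563.645, 231.297] pointing down, gripper open.
Joint ranges: [-169.25, 169.25], [-16.82, 113.86], [-84.01, 82.57], [7.8, 145.47], [-59.2, 239.2], [7.22, 106.19], [-163.78, 163.78]. Speed limits (degrees/s): [136.94, 136.94, 172.46, 172.46, 180, 180, 180].

## Interface

Orientations are given as [roll, pitch, yaw] about the fixed x, y, z axes, in that order (R = Rz(yaw) Ry(pitch) Rx(roll)).
In Python, from cell import r gives the robot as it stands.
- The arm moves only by the shell command python3 -m inch 'ROWS' [OPENING]. ROWS is JSON, a list of rows, each a list of 6 numbers: the shift along the tool's x, y, z each as a share of 0.025 m, from -1 to 1, then the turn, a rotation vector about the tool's x, y, z each as a share of 6 degrees, from -1 to 1. A call has exactly 10 rows; each row shifts and turns the commanded pose from where the row before left it, along the tool's axes as they then stand; what a row does not reach is not made up. A row lasts 1/10 s, in which the tool goes at most 50 mm and 8.59 degrees, less where a joint would pass 70% of its speed; a pose out of reach is approached as far as the arm can. A call with a number of a shift or a turn outside -1 to 1 is refused whole. A call with a gripper value outside its range is refused whole. OPENING is the closure, from 0 (fully open) to 1 (shut), set as the call begins (- or left out, the last holds). The fingers move at their own pace and stop on an object; the grip force is fixed at half the most. Time passes only in rows, so rows that do not move let the fingers close, or fill a call up. It gives the time, the measured TCP pose, the force and the opening at its end, in the units of the state.
- r.observe(): the state, without advancing time (a new reading comes with each control period).
- r.camera(name): name is "scene" or "side" or "wrist"; returns (picture, depth): 420x560x3 uint8, red, green, blue; 420x560 float32, mm along the optical axis (not along the pixel's ray), 0 where there is no reading.
- r.get_calibration(name): a dict with "mtx" (3x3 intrinsics, pixels), "k1" (the pictures are not rectified: a ray, as slopes to the right and down, at radius r is drawn at 1 + k1 r^2 times it, then the intrinsics apply), "view" (4x4, takes a point from world to camera coordinates). Camera axes: x right, y up, looking along -z (the intrinsics and any distortion apply to the point x, -y, -z); pixel columns grow to the right and rows downward; lengths in mm; the calibration is good to about 2 mm. A picture is of the moment at which its call begins: read the wrist's pose just before it. get_calibration takes no time and is no camera call; for the wrist camera it gives the pose at the moment of the call.
- r.sign_off(): hands the job in, once; it reports no verdict.
The state is a dict: "time": time; "qpos": joint angles; "qvel": joint speeds; "joint_torque": joint torques, N m; "tool_pos": TCP position; "ee_rot": TCP orientation; "force": force on the tool from outside, world axes, zero at the start; "wrist_torque": the same for the moment, N m; "opening": finger opening in mm.
Only numpy, scipy, OpenCV 4.12 (cv2) and the standard library are available. Lean on these libraries where they do the work, as an engineer would, in place of code of your own. Each camera call takes 0.05 s, during which the arm holds its last target. There are 200 camera calls.

## Task

The spare power brick is already packed in the dark grey case. Shut the case's lid fully, hook the latch's wire bail over the keeper on the lid so that its cross bar lies behind and under the lip, then press the latch lever down flat, past centre, so that it pulls tight and stays. Leave the other things on the bench where they are.

Things in the scene. Friction and masses are not known exactly. Their poses are not given: they have to be found in the camera images.
- case: Dark grey metal case, 260 x 152 mm, 62 mm high, fixed. Origin: on the bench under the lever pivot, on the middle line; x runs from the latch towards the lid's hinge, y along the hinge, z up. From x = -101 to +29 mm a closed deck, top at z = 62, carrying the steel draw latch; from +30 to +158 a bay with the lid, flush with the deck when shut. All is symmetrical about y = 0.
- lid (a joint): Lid angle, rad: 0 = shut, grows as it opens; starts at 0.95 to 1.25. The lid is a plate 121 x 152 x 8 mm; open, it stands up from the hinge, its outer face (with the keeper) turned towards case +x: push there, 75 mm from the hinge and 50 mm to one side to miss the keeper. Stiff hinge, stays where it is left; about 3 to 8 N move it.
- lid_hinge (a point): On the lid's hinge axis (along case y): case x = 150, y = 0, z = 58 mm, at half the lid's thickness (outer face 4 mm off).
- lid_near_edge (a point): Middle of the lid's free edge, on its outer face, 120 mm from the hinge axis.
- keeper_seat (a point): Centre of the bail's cross bar when hooked and drawn tight: 7 mm above the lid's outer face; axes as the case's when the lid is shut, then at case x = 60, y = 0, z = 69 mm. The steel keeper's wall (44 mm along y, 17.5 high) lies 12.5 to 4.5 mm before it (lever side).
- keeper_lip (a point): Top of the free edge of the keeper's lip, 17.5 mm above the lid. The lip, 4 mm thick, overhangs the wall by 3.5 mm towards the lid's hinge. The bar must come down on the hinge side of this edge (bar centre at least 4.5 mm beyond it); the lever then draws it back under the lip.
- lever (a joint): Lever angle, rad: 0 = flat on the deck (closed), grows as it is raised, stop at 1.25; starts at 1.0 to 1.2. Dead centre about 0.2 with the bail hooked; below that it stays down. Bar 26 mm wide, 6 thick, reaching 112 mm from its pivot; raised, it stands up, leaning away from the lid. Close it by pushing its lid-side face away from the lid and down. Stiff, stays where left; 2 to 6 N at 75 mm.
- lever_pivot (a point): On the lever's pivot axis (along case y): case x = 0, y = 0, z = 74 mm.
- handle_pad (a point): Where to push the lever: on its lid-side face (its top when closed), 75 mm from the pivot along the lever, face 5 mm off the line through the pivot.
- bail (a joint): Angle of the bail about its pin on the lever, rad. Its elevation above level, pointing to the lid, is joint bail minus joint lever; it starts nearly upright (1.2 to 1.55 rad). Friction holds it there; pushed at the bar (about 0.5 N) it swings towards the lid, and below an elevation of about 1.05 it falls by its own weight (140 g in all). The lever may shift a little as the bail is pushed.
- bail_pin (a point): Axis (along case y) of the bail's pin: on the lever, 24.8 mm along it from the lever's pivot and 3.5 mm beneath.
- bail_bar (a point): Centre of the bail's cross bar, a rod 9 mm thick, 72 long, along case y, 83 mm from the pin. The two rods to it run 32 mm either side of the middle (57 mm free between) and straddle the keeper. A tab 26 wide, 5 thick, slightly bent up, reaches 27 mm beyond the bar centre. Lever raised, the bar comes down on the lid 6 to 18 mm beyond the seat. The rods are sprung: they stretch 1 to 2 mm.
- tape_roll: Yellow tape roll, 89 mm across, 18 mm high, lying beside the case; origin under its centre. To be left alone.
- yellow_driver: Screwdriver with yellow handle, 160 mm long, lying beside the case; origin on the bench under its middle. To be left alone.
- tub: Open white round tub, 90 mm across, 36 mm high; origin under its centre. To be left alone.
- cutter: Side cutter with black handles, 118 mm long; origin on the bench under its middle. To be left alone.
- spool: Solder spool, 64 mm across, 39 mm high; origin under its centre. To be left alone.

How it is judged:
By the outcome, as a careful person would: the job done as asked, in the order asked, and still so for the second after the job is handed in, with the robot touching nothing.
It also fails if it takes over 58 s, if anything falls off the work surface, if the arm or the gripper's body presses on something with over 40 N, if the wrist force passes 120 N, or if a joint passes its speed limit or range.

## Working session

There is one attempt and no reset: what is moved stays moved. The work goes in short steps, Python scripts to look and compute and a shell command to move; the robot and the scene stay as the last step left them, time stands still between calls to the robot, and variables do not carry over. Pictures are saved under pics/ and viewed, about 8 in all and at most 12, crops included, and the job is handed in when it is done.

```bash
ls; mkdir -p pics; cat > h.py <<'E'
import numpy as np, cv2
from cell import r
def snap(n,f):
    c=r.get_calibration(n); p,d=r.camera(n)
    cv2.imwrite(f'pics/{f}.png',p[:,:,::-1]); np.savez(f'pics/{f}.npz',d=d,M=np.array(c['mtx']),k=c['k1'],V=np.array(c['view']))
    return p,d,c
def world(f,uv,depth=None):
    z=np.load(f'pics/{f}.npz'); M=z['M'];k=float(z['k']);V=z['V'];d=z['d']
    out=[]
    for u,v in uv:
        s=cv2.undistortPoints(np.array([[[u,v]]],float),M,np.array([k,0,0,0,0.])).ravel() if False else und(u,v,M,k)
        D=d[int(round(v)),int(round(u))] if depth is None else depth
        pc=np.array([s[0]*D,-s[1]*D,-D,1]); out.append((np.linalg.inv(V)@pc)[:3])
    return np.array(out)
def und(u,v,M,k):
    a=np.array([(u-M[0,2])/M[0,0],(v-M[1,2])/M[1,1]]); s=a.copy()
    for _ in range(20): s=a/(1+k*(s@s))
    return s
def cloud(f):
    z=np.load(f'pics/{f}.npz'); M=z['M'];k=float(z['k']);d=z['d']
    v,u=np.mgrid[:d.shape[0],:d.shape[1]]
    a=np.stack([(u-M[0,2])/M[0,0],(v-M[1,2])/M[1,1]],-1); s=a.copy()
    for _ in range(20): s=a/(1+k*(s**2).sum(-1,keepdims=True))
    pc=np.stack([s[...,0]*d,-s[...,1]*d,-d,np.ones_like(d)],-1)
    P=(pc@np.linalg.inv(z['V']).T)[...,:3]; P[d<=0]=np.nan
    return P
E
python3 - <<'E'
from h import *
print(r.observe())
for n in('scene','side'): snap(n,n+'0')
a=cv2.imread('pics/scene0.png');b=cv2.imread('pics/side0.png')
E
```

```text
pics
{'time': 0.0, 'qpos': array([-68.30842752,  23.60001087,  -0.72977991,  91.50303645,
         0.32118681,  64.9913368 ,  -4.708286  ]), 'qvel': array([ 0.02717686,  0.04739611, -0.02612223, -0.01097092, -0.07943663,
       -0.01019242,  0.02566513]), 'joint_torque': array([-9.57141528e-04, -6.00624561e+01,  6.81806467e-01, -2.99409038e+01,
        1.38887280e-02,  1.08223117e-02,  1.46768878e-05]), 'tool_pos': array([269.85787207, 563.19248922, 230.46024706]), 'ee_rot': array([-176.10214019,   89.90766064, -111.69699528]), 'force': array([ 0.08418075, -0.26145328,  0.05251191]), 'wrist_torque': array([-0.02017901, -0.01940783, -0.00090719]), 'opening': 85.20222055183791}
```

View pics/scene0.png

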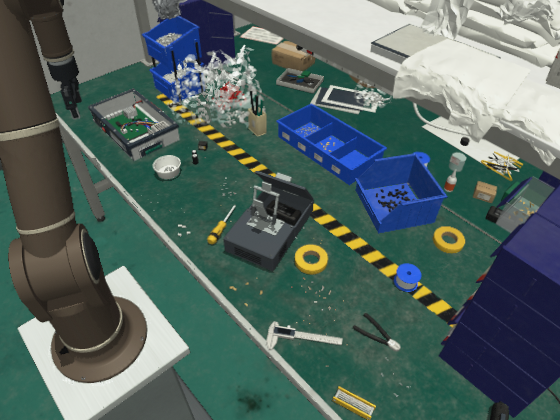

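View pics/side0.png

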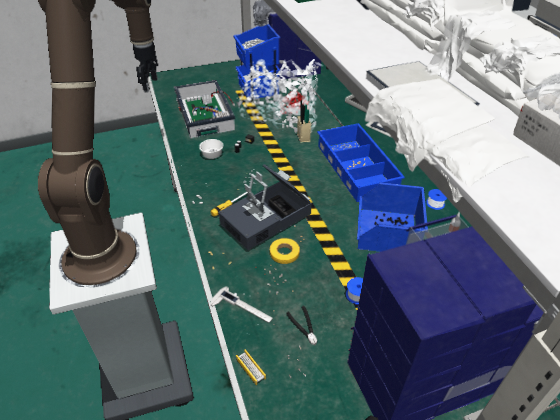

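The case is at about (268,228) in scene and (265,215) in side. Its lid stands up on the far side, with the lever and bail upright. I'll measure from depth next.

```bash
python3 - <<'E'
from h import *
A=cloud('scene0');B=cloud('side0')
for n,P in(('s',A),('d',B)):
    m=(P[...,0]>200)&(P[...,0]<900)&(abs(P[...,1])<500)&(abs(P[...,2]-62)<5)
    lab,L,st,c=cv2.connectedComponentsWithStats(m.astype(np.uint8))[0:4]
    for i in np.argsort(-st[1:,4])[:5]+1: 
        if st[i,4]<150: continue
        q=P[L==i]; rr=cv2.minAreaRect(q[:,:2].astype(np.float32)); print(n,st[i],q.mean(0),rr)
a=cv2.resize(cv2.imread('pics/scene0.png')[165:280,200:330],None,fx=4,fy=4,interpolation=cv2.INTER_CUBIC)
b=cv2.resize(cv2.imread('pics/side0.png')[155:260,205:325],None,fx=4,fy=4,interpolation=cv2.INTER_CUBIC)
a=cv2.resize(a,(400,354));b=cv2.resize(b,(400,354))
a=cv2.resize(cv2.imread('pics/scene0.png')[165:280,220:320],(400,460),interpolation=cv2.INTER_CUBIC)
b=cv2.resize(cv2.imread('pics/side0.png')[150:265,217:317],(400,460),interpolation=cv2.INTER_CUBIC)
cv2.imwrite('pics/c0.png',np.hstack([a,b]))
E
```

```text
s [ 223  209   71   51 1865] [458.09682799 -43.2515198   61.88077266] ((464.647705078125, -36.544891357421875), (132.78370666503906, 153.97283935546875), 21.42214012145996)
d [ 219  197   62   42 1226] [461.64746749 -47.81063934  62.5050206 ] ((467.6380920410156, -37.90989685058594), (131.13442993164062, 157.5106658935547), 21.343921661376953)
```

View pics/c0.png

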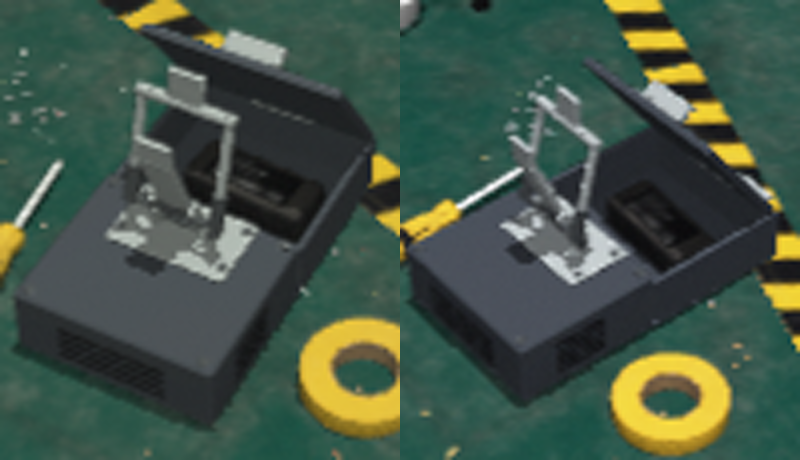

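```bash
cat >> h.py <<'E'
YAW=np.radians(21.4); O=np.array([499.5,-24.,0])
R=np.array([[np.cos(YAW),-np.sin(YAW),0],[np.sin(YAW),np.cos(YAW),0],[0,0,1]])
def tocase(P): return (P-O)@R
def toworld(p): return np.asarray(p,float)@R.T+O
E
python3 - <<'E'
from h import *
print("RANGE")
for f in('scene0','side0'):
    C=tocase(cloud(f)).reshape(-1,3); C=C[np.isfinite(C).all(1)]
    b=C[(abs(C[:,0]-30)<160)&(abs(C[:,1])<85)]
    d=b[abs(b[:,2]-62)<3]; print(f,'deck',np.percentile(d,[1,50,99],axis=0).round(0).tolist())
    l=b[(b[:,2]>75)&(b[:,0]>70)]; 
    # lid plane
    w=l[(l[:,2]<150)]; p=np.polyfit(w[:,2]-58,w[:,0],1); print('lid inner ang',np.arctan2(1,-p[0]),p,len(w), 'y',l[:,1].min(),l[:,1].max(),'zmax',l[:,2].max())
    m=b[(b[:,2]>90)&(b[:,0]<60)]
    for y0,y1 in((-45,-24),(-20,20),(24,45)):
        q=m[(m[:,1]>y0)&(m[:,1]<y1)]; q=q[np.argsort(q[:,2])]
        print(y0,len(q)); print(q[::max(1,len(q)//14)].round(0).astype(int).tolist())
P=cloud('scene0').reshape(-1,3);n=np.isfinite(P).all(1);P=P[n]
s=P[(P[:,2]>150)&(abs(P[:,1])<500)&(P[:,0]>250)]
for x in range(500,1100,100):
    q=s[(s[:,0]>x)&(s[:,0]<x+100)]; print(x,len(q), q[:,2].max() if len(q) else '')
print(r.get_calibration('wrist')['view'])
E
```

```text
RANGE
scene0 deck [[-100.0, -73.0, 59.0], [-47.0, -6.0, 62.0], [141.0, 74.0, 65.0]]
lid inner ang 1.059540066797947 [ -0.5610092  140.29176387] 339 y -75.99181349033344 75.74646091107037 zmax 160.44655583844747
-45 106
[[-15, -25, 93], [-20, -34, 99], [-17, -30, 101], [-15, -32, 108], [-12, -30, 112], [-12, -27, 118], [-9, -28, 123], [-4, -29, 131], [-5, -29, 139], [-3, -31, 146], [-2, -31, 155], [1, -35, 161], [3, -31, 169], [4, -25, 176], [9, -31, 178], [2, -35, 182]]
-20 293
[[-4, -14, 93], [-15, -11, 98], [-10, 16, 104], [-19, -10, 117], [-23, -4, 129], [-29, 4, 145], [-35, -11, 157], [-37, 5, 166], [6, 0, 174], [6, 17, 177], [-34, 9, 179], [5, -16, 182], [5, 10, 188], [5, 4, 194], [10, -7, 201]]
24 92
[[-14, 30, 93], [-13, 30, 96], [-15, 32, 101], [-15, 35, 107], [-14, 35, 109], [-12, 30, 114], [-5, 37, 120], [-8, 32, 125], [-7, 32, 135], [-3, 30, 151], [-2, 31, 157], [1, 35, 159], [3, 33, 169], [2, 33, 177], [4, 33, 179], [8, 30, 180]]
side0 deck [[-98.0, -77.0, 59.0], [-47.0, -13.0, 62.0], [48.0, 74.0, 65.0]]
lid inner ang 1.0939307959125188 [ -0.5166333  142.52241605] 145 y -
[... 569 characters left out ...]
]
24 53
[[-13, 37, 92], [-16, 27, 99], [-11, 28, 105], [-9, 31, 105], [-13, 30, 112], [-12, 27, 114], [0, 31, 133], [-2, 32, 141], [2, 32, 147], [3, 29, 148], [3, 33, 154], [1, 30, 160], [2, 31, 163], [7, 27, 167], [7, 32, 176], [15, 27, 179], [9, 24, 179], [10, 30, 183]]
500 319 204.01553910239898
600 28 357.3605304029335
700 10855 516.8915616092908
800 7651 520.9712668151601
900 4392 600.9856438882982
1000 7924 646.5162188042
[[ 4.31120774e-01  9.02290775e-01 -2.49710678e-03 -6.24263261e+02]
 [-8.68901383e-01  4.14417977e-01 -2.70680857e-01  3.64954750e+01]
 [-2.43197994e-01  1.18865880e-01  9.62665902e-01 -3.78887361e+02]
 [ 0.00000000e+00  0.00000000e+00  0.00000000e+00  1.00000000e+00]]
```

```bash
cat >> h.py <<'E'
from scipy.spatial.transform import Rotation as Ro
def tool():
    o=r.observe(); return np.array(o['tool_pos']),Ro.from_euler('xyz',o['ee_rot'],degrees=True)
def plan(pc,yawoff=None):
    "remaining shift in tool units and turn to case point pc with tool down"
    p,T=tool(); M=T.as_matrix(); d=toworld(pc)-p
    print('tcp case',tocase(p).round(1),'shift rows(25mm)',(M.T@d/25).round(2))
    # tool axes in case frame
    print('axes in case (cols x,y,z)\n',(R.T@M).round(3))
E
python3 - <<'E'
from h import *
plan([150,50,150])
P=cloud('scene0').reshape(-1,3);Q=cloud('side0').reshape(-1,3);P=np.vstack([P,Q]);P=P[np.isfinite(P).all(1)]
a=np.array([270,563.]);b=toworld([150,50,0])[:2];L=np.linalg.norm(b-a);u=(b-a)/L
t=(P[:,:2]-a)@u; s=(P[:,0]-a[0])*u[1]-(P[:,1]-a[1])*u[0]
for k in np.arange(0.3*0,L+120,50):
    m=(abs(t-k)<25)&(abs(s)<110)&(P[:,2]<500); print(int(k),a+k*u,np.percentile(P[m,2],99.5).round(0) if m.sum() else '-')
print('target',b)
E
```

```text
tcp case [5.000e-01 6.305e+02 2.306e+02] shift rows(25mm) [  3.24 -21.06 -11.46]
axes in case (cols x,y,z)
 [[-0.001 -0.682  0.731]
 [-0.001  0.731  0.682]
 [-1.    -0.    -0.001]]
0 [270. 563.] 498.0
50 [299.28110061 522.4707865 ] 499.0
100 [328.56220123 481.941573  ] 75.0
150 [357.84330184 441.4123595 ] 29.0
200 [387.12440246 400.88314601] 40.0
250 [416.40550307 360.35393251] 40.0
300 [445.68660369 319.82471901] 33.0
350 [474.9677043  279.29550551] 6.0
400 [504.24880491 238.76629201] 6.0
450 [533.52990553 198.23707851] 7.0
500 [562.81100614 157.70786501] 16.0
550 [592.09210676 117.17865151] 158.0
600 [621.37320737  76.64943802] 160.0
650 [650.65430798  36.12022452] 160.0
700 [679.9354086   -4.40898898] 475.0
target [620.91453316  77.28430844]
```

```bash
python3 -m inch '[[0,-0.7,-0.7,0.717,0,0],[0,-0.75,-0.65,0.717,0,0],[0,-0.8,-0.6,0.717,0,0],[0,-0.85,-0.5,0.717,0,0],[0,-0.9,-0.4,0.717,0,0],[0,-0.93,-0.36,0.717,0,0],[0,-0.95,-0.3,0.717,0,0],[0,-0.97,-0.2,0.717,0,0],[0,-1,-0.1,0.717,0,0],[0,-1,0,0.717,0,0]]' 1
python3 -c "
from h import *
plan([165,50,190])"
```

```text
time: 1.1
tool_pos: [362.4, 331.5, 231.2]
ee_rot: [-161.2, 90.0, -140.0]
force: [2.0, 0.3, -0.1]
opening: -0.0
tcp case [  2.1 381.  231.2] shift rows(25mm) [  1.65 -13.21   6.58]
axes in case (cols x,y,z)
 [[-0.     0.005  1.   ]
 [-0.     1.    -0.005]
 [-1.    -0.    -0.   ]]
```

```bash
python3 -m inch '[[0,-1,0.66,0,0,0],[0,-1,0.66,0,0,0],[0,-1,0.66,0,0,0],[0,-1,0.66,0,0,0],[0,-1,0.66,0,0,0],[0,-1,0.66,0,0,0],[0,-1,0.66,0,0,0],[0,-1,0.66,0,0,0],[0,-1,0.66,0,0,0],[0,-1,0.66,0,0,0]]'
python3 -m inch '[[0.3,-0.8,0,0,0,0],[0.3,-0.8,0,0,0,0],[0.3,-0.8,0,0,0,0],[0.3,-0.8,0,0,0,0],[0.6,0,0,0,0,0],[0.6,0,0,0,0,0],[0.6,0,0,0,0,0],[0.6,0,0,0,0,0],[0.5,0,0,0,0,0],[0.3,0,0,0,0,0]]'
python3 - <<'E'
from h import *
plan([130,50,120])
snap('side','s1')
print(r.observe()['force'])
b=cv2.resize(cv2.imread('pics/s1.png')[90:270,200:360],(640,720)[:2],interpolation=cv2.INTER_CUBIC); cv2.imwrite('pics/s1c.png',cv2.resize(b,(533,600)))
E
```

```text
time: 2.1
tool_pos: [607.8, 158.5, 231.1]
ee_rot: [-147.2, 90.0, -126.0]
force: [0.2, 1.4, -0.3]
opening: 0.0
time: 3.1
tool_pos: [635.2, 86.3, 119.6]
ee_rot: [166.5, 89.9, -172.1]
force: [0.1, 0.1, -0.3]
opening: 0.1
tcp case [166.6  53.2 119.6] shift rows(25mm) [-0.02 -0.13 -1.46]
axes in case (cols x,y,z)
 [[-0.002 -0.     1.   ]
 [ 0.     1.     0.   ]
 [-1.     0.    -0.002]]
[-0.57808746 -0.37049621 -0.52870881]
```

View pics/s1c.png

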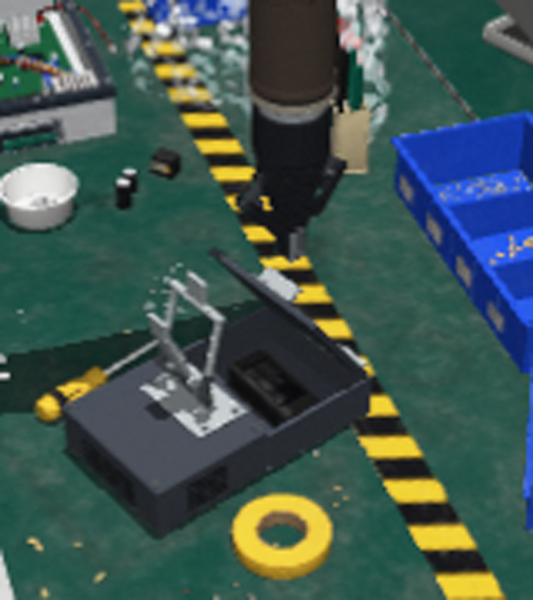

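The tip is behind the lid at (295,240) and clear of the keeper at (280,283). I'll sweep the lid down along its arc now.

```bash
python3 -m inch '[[-0.07,0,-0.5,0,0,0],[-0.07,0,-0.5,0,0,0],[-0.06,0,-0.5,0,0,0],[0.14,0,-0.21,0,0,0],[0.14,0,-0.21,0,0,0],[0.14,0,-0.2,0,0,0],[0.19,0,-0.17,0,0,0],[0.19,0,-0.17,0,0,0],[0.18,0,-0.16,0,0,0],[0,0,0,0,0,0]]'
python3 -c "
from h import *
plan([91.6,53,84])"
```

```text
time: 4.15
tool_pos: [574.0, 61.6, 100.8]
ee_rot: [170.4, 89.9, -168.2]
force: [1.1, -0.2, -0.1]
opening: 0.0
tcp case [100.6  52.5 100.8] shift rows(25mm) [ 0.67  0.02 -0.36]
axes in case (cols x,y,z)
 [[-0.002  0.001  1.   ]
 [ 0.     1.    -0.001]
 [-1.     0.    -0.002]]
```

```bash
python3 -m inch '[[0.22,0,-0.12,0,0,0],[0.22,0,-0.12,0,0,0],[0.22,0,-0.12,0,0,0],[0.22,0,-0.05,0,0,0],[0.22,0,-0.05,0,0,0],[0.22,0,-0.05,0,0,0],[0.2,0,-0.03,0,0,0],[0.05,0,0,0,0,0],[0.05,0,0,0,0,0],[0,0,0,0,0,0]]'
python3 - <<'E'
from h import *
plan([87,53,59])
snap('side','s2')
C=tocase(cloud('s2')).reshape(-1,3); b=C[(C[:,0]>40)&(C[:,0]<70)&(abs(C[:,1])>35)&(abs(C[:,1])<72)&(C[:,2]>30)&(C[:,2]<130)]
for k in range(40,70,5):
    q=b[(b[:,0]>=k)&(b[:,0]<k+5)]; print(k,len(q),np.median(q[:,2]).round(1) if len(q) else '')
E
```

```text
time: 5.15
tool_pos: [562.0, 56.9, 62.0]
ee_rot: [131.4, 89.9, 152.8]
force: [-5.6, 0.1, 12.4]
opening: 0.2
tcp case [87.7 52.5 62. ] shift rows(25mm) [ 0.12  0.02 -0.03]
axes in case (cols x,y,z)
 [[-0.001  0.     1.   ]
 [ 0.001  1.    -0.   ]
 [-1.     0.001 -0.001]]
40 27 62.7
45 20 61.6
50 24 62.0
55 25 62.6
60 31 63.1
65 25 63.9
```

Lid is shut (plate at z≈62, flush). Next I go up, over and behind the bail.

```bash
python3 -m inch '[[-0.97,0,0,0,0,0],[-0.97,0,0,0,0,0],[-0.97,0,0,0,0,0],[-0.97,0,0,0,0,0],[-0.97,0,0,0,0,0],[-0.97,0,0,0,0,0],[-0.97,0,0,0,0,0],[0,-0.3,-1,0,0,0],[0,-0.3,-1,0,0,0],[0,-0.3,-1,0,0,0]]'
python3 -m inch '[[0,-0.4,-1,0,0,0],[0,-0.4,-1,0,0,0],[0,-0.4,-1,0,0,0],[0,0,0,0,0,0],[0,0,0,0,0,0],[0,0,0,0,0,0],[0,0,0,0,0,0],[0,0,0,0,0,0],[0,0,0,0,0,0],[0,0,0,0,0,0]]'
python3 - <<'E'
from h import *
plan([-55,0,186])
snap('side','s3')
C=tocase(cloud('s3')).reshape(-1,3)
q=C[(C[:,0]>-30)&(C[:,0]<40)&(abs(C[:,1])<15)&(C[:,2]>172)&(C[:,2]<215)];q=q[np.argsort(q[:,2])];print(q[::max(1,len(q)//12)].round().astype(int).tolist())
q=C[(C[:,0]>-70)&(C[:,0]<-15)&(abs(C[:,1])<12)&(C[:,2]>110)&(C[:,2]<190)];q=q[np.argsort(q[:,2])];print(q[::max(1,len(q)//12)].round().astype(int).tolist())
b=cv2.imread('pics/s3.png')[110:260,210:340]; cv2.imwrite('pics/s3c.png',cv2.resize(b,(520,600),interpolation=cv2.INTER_CUBIC))
E
```

```text
time: 6.2
tool_pos: [499.9, 8.1, 230.8]
ee_rot: [-158.6, 90.0, -137.2]
force: [1.0, -0.2, 0.1]
opening: 0.3
time: 7.2
tool_pos: [441.9, -46.5, 230.9]
ee_rot: [-167.9, 90.0, -146.5]
force: [0.2, 0.4, 0.2]
opening: -0.0
tcp case [-6.180e+01  1.000e-01  2.309e+02] shift rows(25mm) [ 1.8  -0.    0.27]
axes in case (cols x,y,z)
 [[-0. -0.  1.]
 [-0.  1.  0.]
 [-1. -0. -0.]]
[[9, 14, 174], [6, -13, 177], [8, -1, 179], [9, -10, 181], [10, -14, 183], [8, -7, 187], [9, -10, 188], [11, -8, 190], [8, -3, 192], [8, -2, 195], [7, -13, 198], [11, 7, 200], [13, -10, 202], [8, -2, 203], [9, -1, 205]]
[[-17, -11, 117], [-18, -7, 123], [-24, -1, 134], [-28, -7, 145], [-30, 0, 149], [-29, -9, 151], [-33, -10, 157], [-35, 1, 163], [-34, 3, 165], [-36, -4, 170], [-35, -4, 174], [-36, -1, 176], [-36, -5, 178], [-36, 9, 181]]
```

View pics/s3c.png

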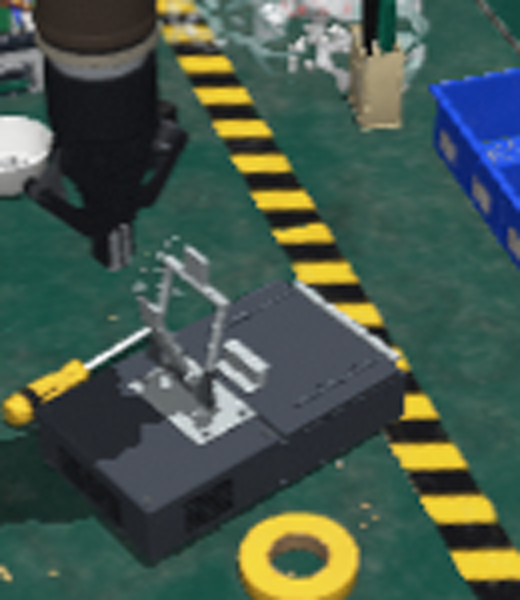

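Lid closed, keeper at (245,365), bail and lever still upright. Next: down behind the tab and push it gently.

```bash
python3 -m inch '[[0.85,0,0.1,0,0,0],[0.85,0,0.2,0,0,0],[0,0,0.5,0,0,0],[0,0,0.5,0,0,0],[0,0,0.5,0,0,0],[0,0,0.2,0,0,0],[0,0,0.2,0,0,0],[0,0,0.2,0,0,0],[0,0,0.2,0,0,0],[0,0,0.2,0,0,0]]'
python3 -m inch '[[0.05,0,0.2,0,0,0],[0.05,0,0.2,0,0,0],[0.05,0,0.2,0,0,0],[0.05,0,0.2,0,0,0],[0.05,0,0.2,0,0,0],[0,0,0.2,0,0,0],[0,0,0,0,0,0],[0,0,0,0,0,0],[0,0,0,0,0,0],[0,0,0,0,0,0]]'
python3 - <<'E'
from h import *
plan([0,0,140])
snap('side','s4')
b=cv2.imread('pics/s4.png')[110:260,210:340]; cv2.imwrite('pics/s4c.png',cv2.resize(b,(520,600),interpolation=cv2.INTER_CUBIC))
E
```

```text
time: 8.25
tool_pos: [507.2, -21.1, 188.6]
ee_rot: [71.5, 90.0, 92.9]
force: [-0.3, 0.5, -0.3]
opening: -0.2
time: 9.25
tool_pos: [534.8, -10.3, 182.4]
ee_rot: [24.9, 90.0, 46.2]
force: [-0.2, -0.4, -0.8]
opening: -0.0
tcp case [ 3.790e+01 -1.000e-01  1.824e+02] shift rows(25mm) [ 1.69  0.   -1.52]
axes in case (cols x,y,z)
 [[ 0.     0.001  1.   ]
 [ 0.     1.    -0.001]
 [-1.     0.     0.   ]]
```

View pics/s4c.png

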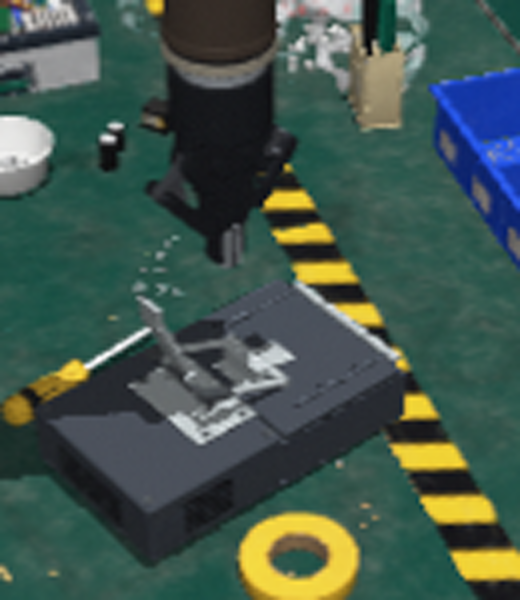

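The bail has fallen over the keeper, bar near (270,370). I'll check its x-position from depth before moving the lever.

```bash
python3 - <<'E'
from h import *
snap('scene','sc4')
for f in('s4','sc4'):
    C=tocase(cloud(f)).reshape(-1,3)
    for n,(y0,y1) in {'tab':(-11,11),'rodR':(-39,-26),'rodL':(26,39)}.items():
        q=C[(C[:,1]>y0)&(C[:,1]<y1)&(C[:,0]>-5)&(C[:,0]<125)&(C[:,2]>60)&(C[:,2]<120)]
        print(f,n,[(k,len(s),round(np.median(s),0),round(s.max(),0)) for k in range(30,116,5) for s in[q[(q[:,0]>=k)&(q[:,0]<k+5),2]] if len(s)])
    q=C[(C[:,0]>-70)&(C[:,0]<-5)&(abs(C[:,1])<11)&(C[:,2]>110)&(C[:,2]<190)];print('lever',np.polyfit(q[:,2],q[:,0],1),q[:,2].max())
E
```

```text
s4 tab [(30, 5, np.float64(64.0), np.float64(67.0)), (35, 6, np.float64(63.0), np.float64(73.0)), (40, 4, np.float64(65.0), np.float64(68.0)), (45, 14, np.float64(69.0), np.float64(84.0)), (50, 16, np.float64(75.0), np.float64(85.0)), (55, 5, np.float64(79.0), np.float64(84.0)), (60, 4, np.float64(78.0), np.float64(78.0)), (65, 3, np.float64(72.0), np.float64(75.0)), (70, 6, np.float64(70.0), np.float64(72.0)), (75, 4, np.float64(68.0), np.float64(69.0)), (80, 7, np.float64(66.0), np.float64(67.0)), (85, 7, np.float64(66.0), np.float64(67.0)), (90, 6, np.float64(65.0), np.float64(69.0)), (95, 4, np.float64(62.0), np.float64(64.0)), (100, 5, np.float64(62.0), np.float64(64.0)), (105, 6, np.float64(62.0), np.float64(67.0)), (110, 6, np.float64(63.0), np.float64(66.0)), (115, 6, np.float64(62.0), np.float64(65.0))]
s4 rodR [(30, 5, np.float64(65.0), np.float64(81.0)), (35, 6, np.float64(71.0), np.float64(81.0)), (40, 7, np.float64(71.0), np.float64(82.0)), (45, 7, np.float64(67.0), np.float64(80.0)), (50, 6, np.float64(67.0), np.float64(77.0)), (55, 5, np.float64(64.0), np.float64(71.0)
[... 2974 characters left out ...]
float64(79.0)), (45, 3, np.float64(73.0), np.float64(76.0)), (50, 6, np.float64(72.0), np.float64(76.0)), (55, 5, np.float64(62.0), np.float64(72.0)), (60, 5, np.float64(71.0), np.float64(74.0)), (65, 2, np.float64(69.0), np.float64(70.0)), (75, 4, np.float64(61.0), np.float64(64.0)), (80, 3, np.float64(61.0), np.float64(63.0)), (85, 5, np.float64(63.0), np.float64(64.0)), (90, 5, np.float64(63.0), np.float64(63.0)), (95, 2, np.float64(62.0), np.float64(62.0)), (100, 4, np.float64(63.0), np.float64(63.0)), (105, 5, np.float64(61.0), np.float64(63.0)), (110, 5, np.float64(62.0), np.float64(62.0)), (115, 3, np.float64(62.0), np.float64(62.0))]
lever [-0.30847523 16.00704648] 180.09017673260473
```

Bar lies flat on the lid at x≈66, past the lip edge at 59 and lower than the lip, so it is hooked behind. Now the lever.

```bash
python3 -m inch '[[0.73,0,-0.52,0,0,0],[0.73,0,-0.52,0,0,0],[0,0,-0.3,0,0,0],[0,0,-0.3,0,0,0],[0,0,-0.3,0,0,0],[0.1,0,-0.2,0,0,0],[0.1,0,-0.2,0,0,0],[0.1,0,-0.2,0,0,0],[0.1,0,-0.2,0,0,0],[0,0,0,0,0,0]]'
python3 -m inch '[[0.15,0,-0.17,0,0,0],[0.15,0,-0.17,0,0,0],[0.15,0,-0.16,0,0,0],[0.16,0,-0.16,0,0,0],[0.19,0,-0.11,0,0,0],[0.19,0,-0.11,0,0,0],[0,0,0,0,0,0],[0,0,0,0,0,0],[0,0,0,0,0,0],[0,0,0,0,0,0]]'
python3 - <<'E'
from h import *
plan([-63,0,79])
snap('side','s5')
b=cv2.imread('pics/s5.png')[110:260,210:340]; cv2.imwrite('pics/s5c.png',cv2.resize(b,(520,600),interpolation=cv2.INTER_CUBIC))
E
```

```text
time: 10.35
tool_pos: [470.3, -35.3, 135.3]
ee_rot: [159.7, 89.9, -178.9]
force: [0.9, 0.4, -0.4]
opening: 0.3
time: 11.35
tool_pos: [450.7, -43.1, 111.1]
ee_rot: [6.8, 90.0, 28.1]
force: [0.2, -0.7, -0.2]
opening: -0.2
tcp case [-52.4  -0.  111.1] shift rows(25mm) [ 1.28  0.   -0.42]
axes in case (cols x,y,z)
 [[ 0.  0.  1.]
 [ 0.  1. -0.]
 [-1.  0.  0.]]
```

View pics/s5c.png

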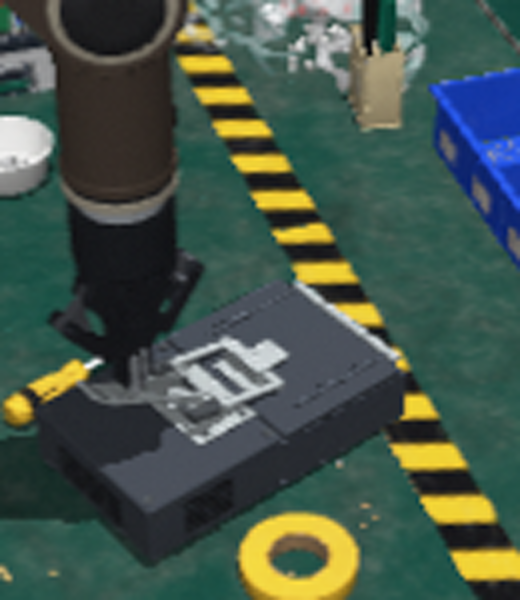

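The lever is partly down and the bail straddles the keeper with its bar behind it. I'll press on to flat.

```bash
python3 -m inch '[[0.18,0,-0.08,0,0,0],[0.18,0,-0.08,0,0,0],[0.18,0,-0.07,0,0,0],[0.18,0,-0.06,0,0,0],[0.18,0,-0.05,0,0,0],[0.18,0,-0.04,0,0,0],[0.18,0,-0.03,0,0,0],[0.06,0,0,0,0,0],[0.06,0,0,0,0,0],[0,0,0,0,0,0]]'
python3 -c "
from h import *
plan([-63,0,79]); print(r.observe()['force'])"
```

```text
time: 12.4
tool_pos: [441.0, -46.9, 78.4]
ee_rot: [74.1, 89.9, 95.5]
force: [-11.3, 0.6, 38.9]
opening: 0.0
tcp case [-62.8  -0.   78.4] shift rows(25mm) [-0.02  0.   -0.01]
axes in case (cols x,y,z)
 [[ 0.     0.001  1.   ]
 [ 0.002  1.    -0.001]
 [-1.     0.002  0.   ]]
[-11.3448007    0.62283767  38.91221554]
```

```bash
python3 -m inch '[[-0.3,0,0,0,0,0],[-0.7,0,0,0,0,0],[-1,0,0,0,0,0],[-1,0,0,0,0,0],[-1,0,0,0,0,0],[-1,0,0,0,0,0],[-1,0,0,0,0,0],[0,1,0,0,0,0],[0,1,0,0,0,0],[0,1,0,0,0,0]]'
python3 -m inch '[[0,1,0,0,0,0],[0,1,0,0,0,0],[0,1,0,0,0,0],[0,1,0,0,0,0],[0,1,0,0,0,0],[0,1,0,0,0,0],[0,0,0,0,0,0],[0,0,0,0,0,0],[0,0,0,0,0,0],[0,0,0,0,0,0]]'
python3 - <<'E'
from h import *
snap('side','s6');snap('scene','sc6')
for f in('s6','sc6'):
    C=tocase(cloud(f)).reshape(-1,3)
    for n,(y0,y1) in {'mid':(-10,10),'rodR':(-38,-27),'rodL':(27,38),'lid':(45,70)}.items():
        q=C[(C[:,1]>y0)&(C[:,1]<y1)&(C[:,2]>55)&(C[:,2]<130)]
        print(f,n,[(k,int(np.median(s)),int(s.max())) for k in range(-120,150,10) for s in[q[(q[:,0]>=k)&(q[:,0]<k+10),2]] if len(s)])
b=cv2.imread('pics/s6.png')[160:250,215:320]; a=cv2.imread('pics/sc6.png')[175:275,220:320]
cv2.imwrite('pics/c6.png',np.hstack([cv2.resize(i,(400,400),interpolation=cv2.INTER_CUBIC) for i in(a,b)]))
E
```

```text
time: 13.4
tool_pos: [413.2, 23.6, 226.4]
ee_rot: [84.9, 90.0, 106.3]
force: [-0.2, 0.1, 0.2]
opening: -0.0
time: 14.4
tool_pos: [359.4, 161.8, 226.4]
ee_rot: [-147.2, 90.0, -125.9]
force: [0.0, 0.2, -0.0]
opening: -0.1
s6 mid [(-120, 84, 84), (-110, 82, 87), (-100, 75, 85), (-90, 78, 83), (-80, 78, 85), (-70, 78, 84), (-60, 79, 84), (-50, 80, 84), (-40, 79, 83), (-30, 80, 83), (-20, 77, 80), (-10, 71, 78), (0, 74, 80), (10, 66, 68), (20, 64, 67), (30, 62, 65), (40, 66, 80), (50, 77, 83), (60, 73, 78), (70, 73, 75), (80, 73, 77), (90, 62, 66), (100, 62, 65), (110, 63, 66), (120, 63, 66), (130, 61, 63), (140, 61, 65)]
s6 rodR [(-110, 58, 58), (-100, 61, 63), (-90, 62, 64), (-80, 62, 67), (-70, 62, 65), (-60, 61, 64), (-50, 63, 65), (-40, 62, 68), (-30, 70, 78), (-20, 71, 78), (-10, 69, 76), (0, 73, 76), (10, 67, 76), (20, 69, 73), (30, 66, 74), (40, 62, 71), (50, 63, 72), (60, 68, 73), (70, 62, 66), (80, 61, 65), (90, 61, 63), (100, 61, 64), (110, 61, 63), (120, 61, 64), (130, 63, 66), (140, 61, 65)]
s6 rodL [(-100, 59, 65), (-90, 63, 67), (-80, 64, 65), (-70, 61, 64), (-60, 61, 64), 
[... 1555 characters left out ...]
, 62), (-60, 61, 64), (-50, 61, 62), (-40, 61, 63), (-30, 69, 76), (-20, 73, 78), (-10, 71, 77), (0, 70, 72), (10, 72, 73), (20, 67, 71), (30, 68, 73), (40, 68, 72), (50, 68, 72), (60, 73, 73), (70, 61, 65), (80, 62, 63), (90, 62, 64), (100, 61, 63), (110, 61, 62), (120, 60, 62), (130, 61, 62), (140, 62, 63)]
sc6 lid [(-110, 58, 62), (-100, 61, 64), (-90, 61, 65), (-80, 61, 63), (-70, 61, 66), (-60, 61, 64), (-50, 62, 64), (-40, 61, 65), (-30, 61, 65), (-20, 60, 64), (-10, 62, 65), (0, 61, 65), (10, 61, 64), (20, 61, 65), (30, 61, 63), (40, 61, 64), (50, 62, 64), (60, 62, 64), (70, 62, 66), (80, 62, 64), (90, 61, 65), (100, 61, 65), (110, 62, 67), (120, 62, 66), (130, 62, 65), (140, 62, 66)]
```

View pics/c6.png

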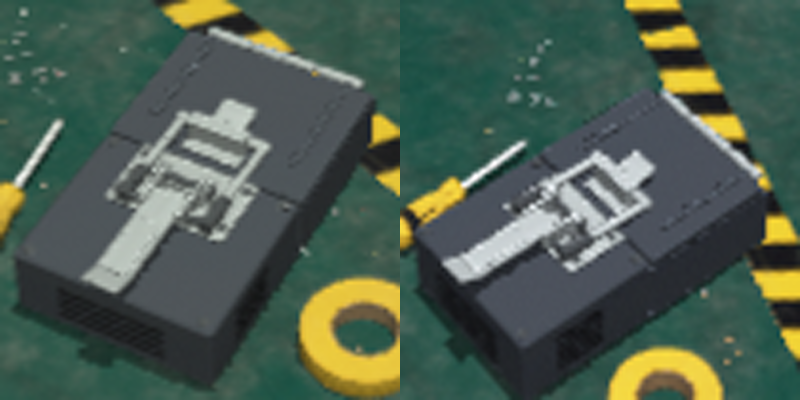

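The lever lies flat and parallel to the deck. The bail straddles the keeper with its bar seated at x≈60 and low, and the lid is flush.

```bash
python3 -c "
from cell import r
print(r.sign_off())"
```

```text
the job is handed in; nothing more can be done
None
```

The case is shut and latched, and I handed the job in at about 14.5 s of the 58 s allowed. With the shut gripper I swept the lid closed, tipped the bail over the keeper, then pressed the lever flat and backed the arm away.

What the last checks showed, with the robot clear of everything:
- **Lid:** flush at about z = 62 mm across its whole surface.
- **Lever:** flat, top at 78–79 mm along its length, and still down after I let go.
- **Bail:** bar at about x = 60 mm with rod tops at 72–73 mm. That matches the seat position and puts it below the lip, which tops out near 80 mm.
- **Forces:** the highest reading was about 40 N, at the fingertips, at the end of the lever press. I read forces only at the end of each move.
- **Other items:** I saw the tape roll and screwdriver in place in the last pictures. The tub, cutter and spool were not in those crops, but the arm never went near them.

No check failed or disagreed. The bar's position under the lip comes from these depth readings and the pictures, because the lip itself hides it.

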